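# Set out the oil cruets with their dipper stoppers

## Robot

A 6-joint arm with a two-finger parallel gripper is mounted at the origin on the work surface. World frame = base frame: x ahead of the robot, y to its left, z up, the work surface at z = 0. Lengths are in m, angles in rad, forces in N, time in s.
With the tool pointing down it reaches from about 0.375 to 0.975 m from the base axis. Payload 3.8 kg.
Tool frame: the origin (TCP) lies between the finger pads; the fingertips stand 19 mm ahead of it and the grasp point (between the pads) is the TCP; z points along the fingers, y is the line along which they close (so a half turn about z gives the same grasp; the last joint's range is limited). The gripper opens to 88 mm and grips with 3 to 60 N. Pads are 18 mm wide; open, the fingers measure 123 mm over their backs; the gripper's body (75 mm by 187 mm) begins 45 mm behind the grasp point.
Start: joints at [1.182, 0.264, 1.604, -0, 1.274, -0.037], TCP at [0.233, 0.634, 0.258] pointing down, gripper open.
Joint ranges: [-2.63, 2.63], [-0.94, 2.18], [0.31, 2.57], [-1.31, 4.45], [0, 2.66], [-2.55, 2.55]. Speed limits (rad/s): [2.57, 2.57, 3.14, 3.14, 3.14, 3.14].

## Interface

Orientations are given as a rotation vector (axis times angle).
In Python, from cell import manip, vision, job, nets gives the robot as it stands. Calls block until the motion is done:
- manip.move_pose(position, orientation): joint-space move of the TCP to a pose.
- manip.move_linear(position, rate=0.15, rot=None): straight line of the TCP; rot=None keeps the orientation; rate is the mean speed in m/s.
- manip.set_joints(angles): joint-space move.
- manip.set_gripper(opening, force=None): finger opening in m; force is the grip in N (None keeps the last); returns when the fingers have stopped.
- manip.dwell(seconds).
- manip.inverse_kinematics(position, orientation): joint angles nearest the present ones, or None.
- manip.state(): the state.
- vision.capture(name): name is "scene" or "side" or "wrist"; returns a dict with "image" (420x560x3 uint8, blue, green, red), "z_map" (420x560 float32, m along the optical axis (not along the pixel's ray), 0 where there is no reading), "intrinsics" (3x3 intrinsics, pixels), "position" and "orientation" of the camera in the world; the wrist camera has in their place "T_tool_cam" (4x4, takes a point from camera to tool coordinates, whose origin is the TCP and whose axes are the flange's). Camera axes: x right, y down, z forward; pixel columns grow to the right and rows downward; lengths in m; the calibration is good to about 2 mm. A picture is of the moment at which its call begins: read the wrist's pose just before it.
A pose or a line that the arm cannot do raises manip.IKError and nothing moves.
- job.close_job(): hands the job in; it is judged then, once.
Trained networks look in a picture, given as the dict that the camera call returned (one of the last four; its "shot" number tells which), for a name from the list of things; names that differ only in an ending like _2 or _b are one class to them, and where a whole thing is asked for, a point or a joint stands for the part that bears it (a point fixed in the world has none). Each returns a list of dicts, best first, with "p" (0 to 1); they miss things now and then, are a little off and sometimes report something else, mostly with a low value. They report only what shows in the picture. A call takes as long as a camera call.
- nets.search_frame(picture, thing): "point" ([x, y, z] in m, in the coordinates of the camera as it stood for that picture, good to about 4 mm: the middle of the surface that is visible of it).
- nets.place_of(picture, thing): "point" ([x, y, z] in m, in the coordinates of the camera as it stood for that picture, good to about 4 mm: a listed point, or the origin of a listed thing).
The state is a dict: "clock": time; "joint_pos": joint angles; "joint_velocities": joint speeds; "tau": joint torques, N m; "tool_pos": TCP position; "tcp_rot": TCP orientation; "contact_force": force on the tool from outside, world axes, zero at the start; "moment": the same for the moment, N m; "gripper_width": finger opening in m; "grasp_force": force on a finger pad.
Only numpy, scipy, OpenCV 4.12 (cv2) and the standard library are available. Lean on these libraries where they do the work, as an engineer would, in place of code of your own. Each camera call takes 0.05 s, during which the arm holds its last target. There are 200 camera calls.

## Task

The washed oil cruets are standing on the rack and their dipper stoppers in the drying block. Lift every cruet up over the rack's retaining rail and stand it upright on the floor of the serving tray, and push one stopper down into the mouth of each cruet until its collar rests on the rim, so that the tray is ready to carry to the table. Leave the mug, the storage jar and the bowl where they are.

Things in the scene. Friction and masses are not known exactly. Their poses are not given: they have to be found in the camera images.
- rack: fixed low wooden rack, 90 mm deep (x), 400 wide (y). Origin: centre of underside; x to its back, y along its width. Cruets stand on its board, top at 40 mm. Steel retaining bars along the front (x = -41 mm) and back (x = +41); the upper bars' tops are 78 mm above the worktop, 38 over the board. Wooden end walls 12 thick, 80 high. Nothing above it.
- tray: wooden serving tray, 130 mm (x) by 380 mm (y), fixed on the worktop. Origin: centre of its underside. Its floor is 5 mm above the origin; a rim 5 mm thick stands all round, its top 28 mm above the origin (inside: 120 by 370 mm).
- block: dark wooden drying block, 60 mm (x) by 240 mm (y) by 72 mm high, fixed. Origin: centre of its underside. Four vertical holes, 10 mm wide and 68 mm deep, in its top at x = 0, y = -84, -28, 28, 84 mm; a stopper stands in each, the underside of its collar on the block's top.
- cruet0: blue stoneware oil cruet (open round bottle, heavy base), 125 mm tall, about 250 g; some may be absent. Body 60 across up to 50 height, shoulder narrowing until 82, then a straight neck 26 across up to the mouth at 125; mouth and neck 14 wide inside, hollow down to 45 above the base. Origin: centre of underside; z up to the mouth. Grip the neck about 108 mm up.
- cruet1: another cruet, exactly like cruet0 (may be absent)
- cruet2: another cruet, exactly like cruet0 (may be absent)
- cruet3: another cruet, exactly like cruet0 (may be absent)
- stopper0: dipper stopper, 50 g: steel rod 7 mm across, round-ended, reaching 65 below a steel collar 22 across, 4 thick; on it a round wooden knob 18 across, its top 38 above the collar's underside. Origin: centre of the collar's underside, which rests on the block or a cruet's rim; z up through the knob. Starts upright in the block. Grip 26 or more above the origin to clear the rim.
- stopper1: another stopper, exactly like stopper0
- stopper2: another stopper, exactly like stopper0
- stopper3: another stopper, exactly like stopper0
- mug: white mug, 80 mm across, 95 mm tall, bystander. Origin: centre of its underside
- storage_jar: amber glass storage jar with a steel lid, 90 mm across, 150 mm tall, bystander. Origin: centre of its underside
- bowl: small white bowl, 100 mm across, 50 mm tall, bystander. Origin: centre of its underside

How it is judged:
By the outcome, as a careful person would: the job done as asked, in the order asked, and still so for the second after the job is handed in, with the robot touching nothing.
Of cruet0, cruet1, cruet2, cruet3 only 3 to 4 are there at a start; the rules pass over those that are not, and their reading is None.
At some moment in a run one of cruet0, cruet1, cruet2, cruet3 may be knocked a few centimetres aside while the robot is not near it.
It also fails if it takes over 210 s, if anything falls off the work surface, if the arm or the gripper's body presses on something with over 40 N, if the wrist force passes 120 N, or if a joint passes its speed limit or range.

## Working session

There is one attempt and no reset: what is moved stays moved. The work goes in short steps, each a Python script; the robot and the scene stay as the last script left them, time stands still between calls to the robot, and variables do not carry over. Pictures are saved under pics/ and viewed, at most 14 in all, crops included, and the job is handed in when it is done.

```bash
mkdir -p pics; ls; cat > h.py <<'E'
import numpy as np, cv2
from scipy.spatial.transform import Rotation as R
from cell import manip, vision, job, nets
def shot(name):
    s=manip.state(); p=vision.capture(name)
    if name=="wrist":
        T=np.eye(4); T[:3,:3]=R.from_rotvec(s["tcp_rot"]).as_matrix(); T[:3,3]=s["tool_pos"]
        p["T"]=T@np.array(p["T_tool_cam"])
    else:
        T=np.eye(4); o=np.array(p["orientation"],float)
        T[:3,:3]=o if o.shape==(3,3) else R.from_rotvec(o).as_matrix(); T[:3,3]=p["position"]; p["T"]=T
    return p
def w(p,pt): return p["T"][:3,:3]@np.array(pt)+p["T"][:3,3]
def find(p,thing,f=nets.place_of): return [(round(d["p"],2),w(p,d["point"]).round(4)) for d in f(p,thing)]
def cloud(p):
    z=p["z_map"]; K=np.array(p["intrinsics"]); v,u=np.indices(z.shape)
    c=np.stack([(u-K[0,2])/K[0,0]*z,(v-K[1,2])/K[1,1]*z,z],-1)
    c=c@p["T"][:3,:3].T+p["T"][:3,3]; c[z<=0]=np.nan; return c
E
python3 - <<'E'
from h import *
np.set_printoptions(suppress=True,precision=4)
s=manip.state(); print(s["tool_pos"],s["tcp_rot"],s["clock"])
for c in ["scene","side"]:
    p=shot(c); cv2.imwrite(f"pics/{c}0.png",p["image"]); print(c,p["position"],p["orientation"])
    for t in ["rack","tray","block","cruet0","stopper0","mug","storage_jar","bowl"]:
        print(t,*[f"{a}{b}" for a,b in find(p,t)])
E
```

```text
cell.py
pics
[0.2324 0.6331 0.2564] [-0.5497 -3.0927  0.0033] 0.0
scene [ 1.6638 -0.1412  1.0783] [-1.8478 -1.6157  0.6694]
rack 0.72[ 0.6354  0.4191 -0.0011] 0.68[ 0.651  -0.0028 -0.0018] 0.58[ 0.6472 -0.038   0.0391]
tray 0.9[ 0.465  -0.2021 -0.0021] 0.62[ 0.6507 -0.006  -0.0036]
block 0.68[ 0.4753  0.1971 -0.0029]
cruet0 0.88[ 0.6597 -0.1288  0.0372] 0.84[0.6398 0.1302 0.04  ] 0.77[ 0.6492 -0.0376  0.0373] 0.57[0.6477 0.0496 0.0421]
stopper0 0.52[0.4753 0.1759 0.0712] 0.49[0.4723 0.1204 0.0698] 0.42[0.4742 0.2276 0.0725] 0.37[0.466  0.2792 0.0714]
mug 0.61[0.6356 0.4197 0.002 ]
storage_jar 0.93[ 0.6398 -0.4344 -0.0008]
bowl 0.6[ 0.7894  0.0247 -0.0022]
side [0.5597 0.7479 0.7594] [-0.0854  2.8329 -1.2387]
rack 0.94[ 0.6443 -0.005   0.0054]
tray 0.86[ 0.4617 -0.2062 -0.0007]
block 0.83[0.4723 0.1966 0.0003]
cruet0 0.88[0.6474 0.0516 0.0389] 0.75[ 0.6504 -0.0457  0.0418] 0.7[0.6357 0.1302 0.0398] 0.65[ 0.6564 -0.1313  0.0408] 0.38[ 0.6447 -0.0065  0.0025]
stopper0 0.68[0.4689 0.2299 0.0707] 0.66[0.4721 0.1722 0.0736] 0.57[0.4636 0.2801 0.0692] 0.48[0.4722 0.1163 0.0754]
mug 0.67[ 0.6343  0.4221 -0.0002]
storage_jar 0.81[ 0.6357 -0.4333  0.0001]
bowl 0.93[ 0.7965  0.0242 -0.0015]
```

View pics/scene0.png

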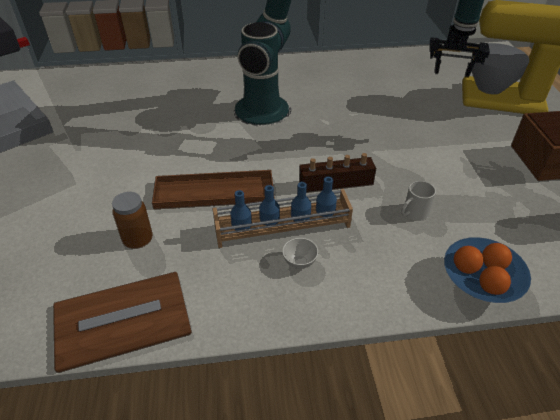

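View pics/side0.png

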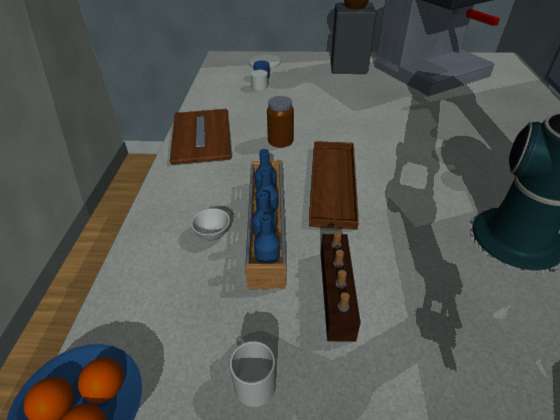

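Four cruets stand in the rack (mouths near px (240,195), (268,190), (302,187), (328,182) in the scene view). All four stoppers are in the block, and the tray is empty. Next I'll measure from above with the wrist camera.

```bash
cat >> h.py <<'E'
def down(yaw=0.):  # tool y along world x turned by yaw, tool z down
    c,s=np.cos(yaw),np.sin(yaw); y=np.array([c,s,0]); z=np.array([0,0,-1.]); best=[]
    return [R.from_matrix(np.stack([np.cross(k*y,z),k*y,z],1)).as_rotvec() for k in (1,-1)]
def rings(p,zlo,zhi,amin=12):
    """blobs of depth points in a height slab -> centre(x,y), diameter, z"""
    c=cloud(p); m=((c[...,2]>zlo)&(c[...,2]<zhi)).astype(np.uint8)
    n,l=cv2.connectedComponents(m); out=[]
    for i in range(1,n):
        q=c[l==i]
        if len(q)<amin: continue
        (x,y),r=cv2.minEnclosingCircle((q[:,:2]*1000).astype(np.float32))
        out.append((round(x/1000,4),round(y/1000,4),round(2*r,1),round(float(np.median(q[:,2])),4),len(q)))
    return sorted(out,key=lambda a:a[1])
E
python3 - <<'E'
from h import *
for o in down():
    print([None if (j:=manip.inverse_kinematics(q,o)) is None else np.round(j,2) for q in ([.55,.03,.42],[.65,.13,.31],[.65,-.13,.31],[.465,-.34,.11],[.465,.28,.1])])
o=down()[0]
q=[.57,.0,.42]
manip.move_pose(q,o)
p=shot("wrist"); cv2.imwrite("pics/w0.png",p["image"]); print(p["T"].round(3)); print(manip.state()["clock"])
print(*rings(p,.155,.185),sep="\n"); print("st"); print(*rings(p,.095,.125),sep="\n")
E
```

```text
[array([ 0.01, -0.03,  1.64, -0.  ,  1.53,  0.01]), array([ 0.16,  0.21,  1.57, -0.  ,  1.36,  0.16]), array([-0.23,  0.21,  1.57, -0.  ,  1.36, -0.23]), array([-0.67,  0.21,  1.96, -0.  ,  0.97, -0.67]), array([ 0.5 ,  0.17,  2.03, -0.  ,  0.94,  0.5 ])]
[None, None, None, array([-0.67,  0.21,  1.96, -0.  ,  0.97,  2.47]), None]
[[ 1.     0.002 -0.001  0.569]
 [ 0.002 -0.953 -0.302  0.079]
 [-0.002  0.302 -0.953  0.548]
 [ 0.     0.     0.     1.   ]]
3.55
(0.6595, -0.1256, 26.7, 0.1649, 265)
(0.6482, -0.0421, 26.1, 0.1652, 275)
(0.6466, 0.0501, 26.1, 0.1654, 299)
(0.6337, 0.1282, 26.2, 0.1655, 369)
st
(0.6349, -0.4081, 72.9, 0.1024, 248)
(0.6587, -0.1255, 55.9, 0.107, 650)
(0.6482, -0.0422, 56.2, 0.1066, 692)
(0.6462, 0.0506, 55.8, 0.1063, 753)
(0.4738, 0.1144, 18.1, 0.1108, 177)
(0.6336, 0.1277, 55.9, 0.1065, 887)
(0.4716, 0.1702, 17.7, 0.1109, 215)
```

```bash
python3 - <<'E'
from h import *
o=down()[0]
manip.move_linear([.48,-.28,.42],rate=.3)
p=shot("wrist"); cv2.imwrite("pics/w1.png",p["image"])
c=cloud(p)
m=(c[...,2]>.022)&(c[...,2]<.034)&(c[...,0]<.58)
m=cv2.morphologyEx(m.astype(np.uint8),cv2.MORPH_OPEN,np.ones((2,2)))
n,l,st,_=cv2.connectedComponentsWithStats(m)
for i in range(1,n):
    if st[i,4]>300:
        q=c[l==i]; print(st[i,4],cv2.minAreaRect((q[:,:2]*1000).astype(np.float32)),np.median(q[:,2]))
m=(abs(c[...,0]-.465)<.03)&(abs(c[...,1]+.2)<.1); print("floor",np.median(c[m][:,2]))
print(find(p,"tray"))
E
```

```text
1247 ((464.27679443359375, -224.43663024902344), (361.35675048828125, 136.09918212890625), 87.18524169921875) 0.027908569176177123
567 ((528.8287963867188, -158.46536254882812), (248.2463836669922, 8.096577644348145), 87.63490295410156) nan
floor 0.48345634183386466
[(0.74, array([ 0.4633, -0.1968, -0.0028]))]
```

View pics/w1.png

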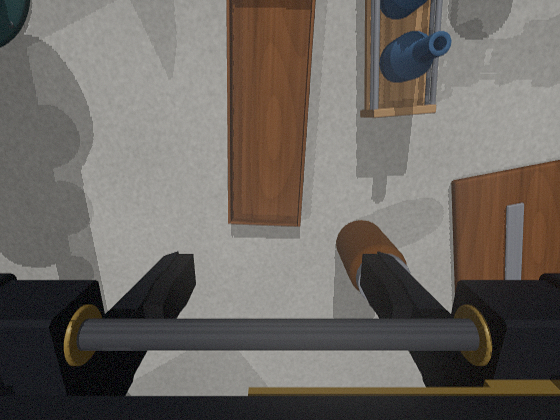

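```bash
cat >> h.py <<'E'
O=down()[0]
C=np.array([.464,-.207]); U=np.array([.049,.9988])
SLOT=[C+U*d for d in (-.123,-.041,.041,.123)]
def rack_view():
    s=manip.state()["tool_pos"]; manip.move_linear([s[0],s[1],.40],rate=.4); manip.move_pose([.57,0,.42],O); return shot("wrist")
def place(i,xy,ztop):
    """pick the neck whose rim is at xy,ztop; stand it in slot i"""
    x,y=xy; gx,gy=SLOT[i]
    manip.set_gripper(.06); manip.move_pose([x,y,.26],O); manip.move_linear([x,y,ztop-.017],rate=.12)
    manip.set_gripper(0,25); print("grip",manip.state()["gripper_width"],manip.state()["grasp_force"])
    up=ztop-.017+.155
    manip.move_linear([x,y,up],rate=.15); manip.move_linear([gx,gy,up],rate=.25)
    print("carry",manip.state()["gripper_width"])
    zg=.005+.108+.0015
    manip.move_linear([gx,gy,zg+.03],rate=.2); manip.move_linear([gx,gy,zg],rate=.04)
    print("F",np.round(manip.state()["contact_force"],1))
    manip.set_gripper(.06); manip.move_linear([gx,gy,.22],rate=.15)
    p=shot("wrist"); print("t",round(manip.state()["clock"],1),"tray",[r for r in rings(p,.115,.14) if 20<r[2]<32]); return p
E
python3 - <<'E'
from h import *
manip.move_linear([.57,0,.42],rate=.4)
p=shot("wrist"); r=rings(p,.155,.185); print(r); cv2.imwrite("pics/w2.png",p["image"])
p=place(0,r[0][:2],r[0][3]); cv2.imwrite("pics/w3.png",p["image"])
E
```

```text
[(0.6589, -0.1257, 26.3, 0.1649, 266), (0.6484, -0.0422, 26.0, 0.1652, 277), (0.6467, 0.0504, 25.6, 0.1656, 293), (0.6336, 0.1279, 25.8, 0.1655, 367)]
grip 0.025127624421643364 24.973867773951497
carry 0.02512293277035803
F [-0.3 -0.1 -2.9]
t 14.8 tray [(0.6581, -0.3991, 28.6, 0.1216, 101), (0.4583, -0.3303, 25.8, 0.1303, 878)]
```

View pics/w3.png

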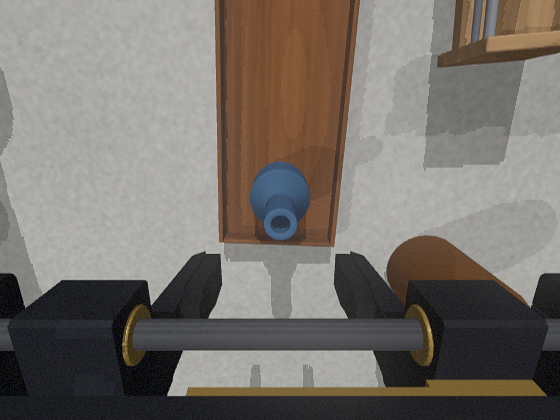

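Cruet 1 is standing upright on the tray floor, inside the rim, with its mouth at px (280,222). I'll move the others the same way, re-measuring each time.

```bash
python3 - <<'E'
from h import *
for i in (1,2,3):
    p=rack_view(); r=[a for a in rings(p,.14,.19) if 22<a[2]<31 and a[0]>.54]; print(i,r)
    if len(r)!=4-i or abs(r[0][3]-.165)>.003: print("unexpected"); break
    p=place(i,r[0][:2],r[0][3])
p=rack_view(); print([a for a in rings(p,.115,.19) if 20<a[2]<32])
for c in ("scene","side"): cv2.imwrite(f"pics/{c}1.png",shot(c)["image"])
E
```

```text
1 [(0.6481, -0.0423, 26.2, 0.1644, 380), (0.647, 0.0503, 26.0, 0.1652, 375), (0.6462, 0.1122, 25.9, 0.165, 441)]
grip 0.025176737194314902 24.976881105685607
carry 0.025598409317047904
F [ 0.5  0.1 -2. ]
t 25.3 tray [(0.4582, -0.3295, 25.9, 0.1269, 638), (0.4624, -0.248, 26.1, 0.1302, 888)]
2 [(0.6468, 0.0503, 26.2, 0.1651, 376), (0.6463, 0.1121, 26.2, 0.165, 439)]
grip 0.02492794137123398 24.980823842051905
carry 0.025214579307144127
F [-0.5 -0.5 -1.5]
t 35.5 tray [(0.4581, -0.3269, 24.7, 0.1238, 404), (0.4621, -0.2469, 25.9, 0.1266, 657), (0.4661, -0.1658, 26.1, 0.1302, 880)]
3 [(0.6462, 0.1122, 26.1, 0.165, 440)]
grip 0.025175872696867493 24.983842726360308
carry 0.025173534631840022
F [-0.4  0.2 -3.3]
t 45.5 tray [(0.4625, -0.2458, 25.5, 0.1243, 413), (0.4662, -0.1651, 25.7, 0.1268, 665), (0.4702, -0.0839, 26.0, 0.1302, 887)]
[(0.4594, -0.3303, 28.0, 0.1276, 250), (0.4637, -0.2409, 20.4, 0.1195, 45), (0.4703, -0.0837, 25.9, 0.13, 272)]
```

View pics/scene1.png

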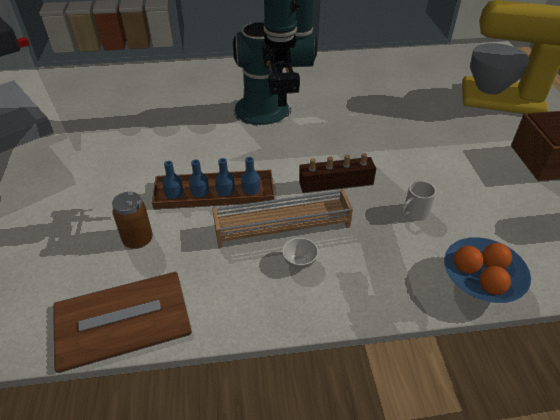

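All four cruets are now upright in the tray, with mouths between px (168,165) and (250,160). One was knocked while still in the rack, and re-measuring picked that up. Next come the stoppers.

```bash
cat >> h.py <<'E'
def near(l,xy,d=.025):
    l=[a for a in l if np.hypot(a[0]-xy[0],a[1]-xy[1])<d]; return max(l,key=lambda a:a[4]) if l else None
def mouth(xy):
    manip.move_pose([xy[0],xy[1],.26],O); manip.move_linear([xy[0],xy[1],.22],rate=.2)
    p=shot("wrist"); return near([a for a in rings(p,.124,.14) if 22<a[2]<31],xy,.05),p
def stopper(xy):
    s=manip.state()["tool_pos"]; manip.move_linear([s[0],s[1],.27],rate=.3)
    manip.move_pose([xy[0],xy[1],.20],O); p=shot("wrist")
    k=near([a for a in rings(p,.098,.118) if 14<a[2]<23],xy); print("knob",k)
    if k is None: cv2.imwrite("pics/noknob.png",p["image"]); return False
    manip.set_gripper(.05); manip.move_linear([k[0],k[1],.13],rate=.15); manip.move_linear([k[0],k[1],.101],rate=.1)
    manip.set_gripper(0,20); manip.move_linear([k[0],k[1],.27],rate=.2)
    print("held",manip.state()["gripper_width"]); return True
def insert(m):
    manip.move_linear([m[0],m[1],.27],rate=.3); manip.move_linear([m[0],m[1],.232],rate=.1); manip.dwell(.2)
    f0=np.array(manip.state()["contact_force"])
    for z in np.r_[np.arange(.222,.162,-.01),.161,.160,.159,.158]:
        manip.move_linear([m[0],m[1],z],rate=.06); f=np.array(manip.state()["contact_force"])-f0
        if np.linalg.norm(f)>5: break
    print("z",round(z,4),"F",f.round(1))
    if z>.164: return False
    manip.set_gripper(.04); manip.move_linear([m[0],m[1],.25],rate=.15)
    p=shot("wrist"); print("after",near([a for a in rings(p,.155,.20,8)],m,.03),"t",round(manip.state()["clock"],1)); return p
E
python3 - <<'E'
from h import *
m,_=mouth(SLOT[0]); print(m)
if m and stopper((.4738,.1144)):
    p=insert(m)
    if p is not False: cv2.imwrite("pics/w4.png",p["image"])
    cv2.imwrite("pics/w4s.png",shot("side")["image"])
E
```

```text
(0.4582, -0.3304, 25.8, 0.1305, 716)
knob (0.474, 0.115, 17.9, 0.1106, 494)
held 0.017090810510211194
z 0.158 F [-0.7  1.5  6.2]
after (0.4573, -0.3306, 18.0, 0.1686, 544) t 60.4
```

View pics/w4.png

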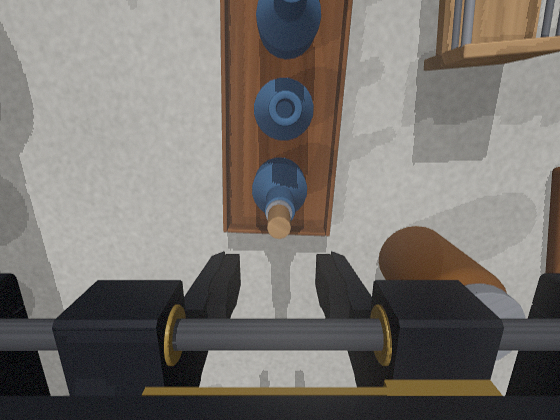

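The first stopper is seated: its knob is at px (279,225) and the knob top reads 0.1686 m, against about 0.168 expected. I'll do the rest.

```bash
python3 - <<'E'
from h import *
for i,s in ((1,(.4716,.1702)),(2,(.4695,.227)),(3,(.466,.282))):
    m,_=mouth(SLOT[i]); print(i,m)
    if not m or not stopper(s): break
    p=insert(m)
    if p is False: print("stopped"); break
s=manip.state()["tool_pos"]; manip.move_linear([s[0],s[1],.40],rate=.3); manip.move_pose([.47,-.12,.42],O)
p=shot("wrist"); print([a for a in rings(p,.155,.19) if 14<a[2]<24]); cv2.imwrite("pics/w5.png",p["image"])
manip.move_pose([.45,.2,.40],O)
p=shot("side"); q=shot("scene"); cv2.imwrite("pics/end.png",np.hstack([p["image"][100:400,150:450],q["image"][100:400,100:420]]))
for c in (p,q): print("mouths",[a for a in rings(c,.155,.2,5)])
print(manip.state()["clock"])
E
```

```text
1 (0.4621, -0.2481, 26.2, 0.1305, 734)
knob (0.4717, 0.1709, 18.0, 0.1106, 499)
held 0.017445702604958195
z 0.158 F [0.4 0.3 5.5]
after (0.4615, -0.2481, 17.7, 0.1686, 539) t 72.8
2 (0.4662, -0.1658, 25.7, 0.1306, 719)
knob (0.4693, 0.2269, 17.8, 0.1106, 494)
held 0.017572825532056177
z 0.158 F [-1.3  1.2  7.1]
after (0.4655, -0.166, 18.0, 0.1686, 545) t 85.0
3 (0.4702, -0.0837, 26.0, 0.1305, 722)
knob (0.4667, 0.2829, 17.9, 0.1106, 498)
held 0.01664147801089634
z 0.158 F [-1.1  0.1  7.2]
after (0.4697, -0.0839, 18.1, 0.1685, 549) t 97.0
[(0.4581, -0.3279, 16.8, 0.1611, 68), (0.4612, -0.2483, 18.2, 0.1684, 165), (0.4655, -0.166, 17.7, 0.1684, 169), (0.4693, -0.0842, 17.6, 0.1688, 178)]
mouths [(-0.4572, -1.4254, 400.0, 0.1689, 524), (1.0649, -1.0724, 1543.0, 0.1743, 3025), (-0.026, -1.0494, 285.4, 0.1782, 502), (0.3864, -1.0424, 171.3, 0.1782, 319), (0.46, -0.3274, 21.2, 0.1652, 34), (0.4624, -0.2477, 20.9, 0.1658, 36), (0.4651, -0.1648, 19.5, 0.1652, 49), (0.4699, -0.0819, 17.2, 0.1657, 49), (0.0204, 0.008, 127.4, 0.1789, 921)]
mouths [(-0.6159, -0.8763, 360.8, 0.171, 377), (-0.7717, -0.7589, 40.2, 0.16, 8), (-0.7687, -0.7111, 48.4, 0.158, 10), (-0.5727, -0.6185, 540.8, 0.1769, 1269), (0.4618, -0.3294, 19.7, 0.1655, 35), (-0.5721, -0.3174, 250.7, 0.1767, 90), (0.4637, -0.2473, 22.3, 0.1645, 38), (0.4684, -0.166, 21.2, 0.1655, 33), (0.474, -0.0834, 21.4, 0.1648, 33), (0.0101, 0.0015, 132.2, 0.1785, 379), (-0.5481, 0.3183, 201.9, 0.1767, 114), (-0.5116, 0.9438, 139.6, 0.1732, 111), (0.0604, 0.9695, 317.5, 0.1832, 1852)]
99.3167
```

View pics/end.png

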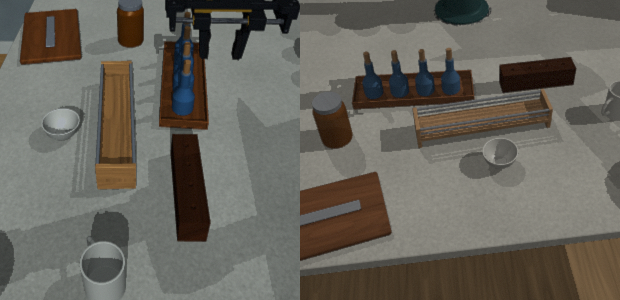

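View pics/w5.png

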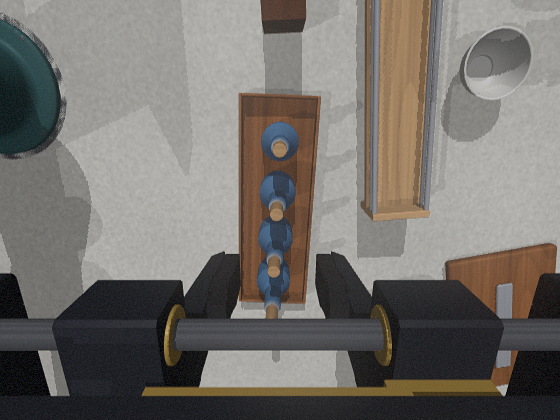

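All four cruets are upright in the tray with their stoppers seated (right half of the picture, knobs at px (366,55) to (450,50)). The rack and block are empty, and the mug, jar and bowl are where they were.

```bash
python3 -c "
from h import *
print(job.close_job())"
```

```text
the job is handed in; nothing more can be done
None
```

I handed the job in with all four cruets upright on the tray floor, each with its stopper pushed down to the collar; it took about 99 s of the 210 s allowed, and the hand-in returned no verdict.

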